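Turn the figure carousel and set out the painted penguin

TASK

The carved figures stand in the compartments of a turntable whose wire guard is open on one side only. Turn the table by its red handle until the black-and-white painted penguin stands in the middle of the guard's opening, let go of the handle, then lift the penguin out and stand it upright in the middle of the round green plinth, and let go.

Things in the scene. Friction and masses are not known exactly. Their poses are not given: they have to be found in the camera images.
- stand: Fixed round dark-wood carousel base, 344 mm across, 8 thick; origin: centre of its underside, on the turning axis. Its -x points out through the middle of the guard's opening (small red stripe on the rim), roughly to the robot. Guard of 6 mm wire: uprights 165 mm from the axis, roof wires top 127 mm above the table, a ring 28 mm round the axis; free within 65 degrees either side of -x.
- turntable: Wooden deck on the stand, 310 mm across, its top 20 mm above the table; origin on the axis, 10 mm above the table. Turns both ways about z (170 degrees), light friction (0.06 N m, plus 0.3 N m per rad/s), stays where left; figures ride along. Six equal compartments, centres 105 mm from the axis at 0, 60, 120.. degrees from its x axis, walls up to 44 mm above the table, rim 33 mm.
- handle (a point): Centre of the red bar handle on the axis above the guard's roof, 167 mm above the table. It turns with the deck, and its axes are the deck's: the bar is 60 mm long along x, 14 mm thick along y and 30 mm high (152 to 182 mm above the table), on an 18 mm brass stem.
- penguin: Painted wooden penguin: black back, white belly, orange foot and beak; 95 mm tall, 60 g, origin under its centre, z up. Foot 52 mm across, 8 high; body 42 mm across from 20 to 62 mm up; head 33 mm. It starts in a compartment 30 to 90 degrees left or right of the opening's middle. Bystanders in other compartments: a pale unpainted penguin, grey rabbit, brown owl, pale bear, under 100 mm tall.
- plinth: Fixed round green display plinth on the table, 96 mm across and 18 mm high, flat on top. Origin: centre of its underside, on the table.

How it is judged:
By the outcome, as a careful person would: the job done as asked, in the order asked, and still so for the second after the job is handed in, with the robot touching nothing.
It also fails if it takes over 61 s, if anything falls off the work surface, if the arm or the gripper's body presses on something with over 40 N, if the wrist force passes 120 N, or if a joint passes its speed limit or range.

ROBOT

A 6-joint arm with a two-finger parallel gripper is mounted at the origin on the work surface. World frame = base frame: x ahead of the robot, y to its left, z up, the work surface at z = 0. Lengths are in m, angles in degrees, forces in N, time in s.
With the tool pointing down it reaches from about 0.3 to 0.85 m from the base axis. Payload 5.4 kg.
Tool frame: the origin (TCP) lies on the centre line of the jaws, within the pads' length; the fingertips stand 25 mm ahead of it and the grasp point (between the pads) lies 6 mm ahead of it; z points along the fingers, y is the line along which they close (so a half turn about z gives the same grasp; the last joint's range is limited). The gripper opens to 85 mm and grips with 20 to 120 N. Pads are 22 mm wide; open, the fingers measure 114 mm over their backs; the gripper's body (76 mm by 85 mm) begins 54 mm behind the grasp point. The pads swing forward as they close: fully open they stand 13 mm farther back than shut.
Start: joints at [58.894, 9.076, 91.501, -0, 79.423, -12.038], TCP at [0.188, 0.543, 0.236] pointing down, gripper open.
Joint ranges: [-166.64, 166.64], [-54.1, 131.32], [10.49, 154.53], [-73.88, 253.88], [9.74, 151.15], [-171.62, 171.62]. Speed limits (degrees/s): [147.25, 147.25, 180, 180, 180, 180].

INTERFACE

Orientations are given as [roll, pitch, yaw] about the fixed x, y, z axes, in that order (R = Rz(yaw) Ry(pitch) Rx(roll)).
In Python, from plant import env gives the robot as it stands. Calls block until the motion is done:
- env.move_ptp(position, orientation): joint-space move of the TCP to a pose.
- env.move_straight(position, ori=None, velocity=0.15): straight line of the TCP; ori=None keeps the orientation; velocity is the mean speed in m/s.
- env.goto_joints(angles): joint-space move.
- env.gripper_to(opening): finger opening in m; the grip force is fixed at half the most; returns when the fingers have stopped.
- env.sleep(seconds).
- env.ik(position, orientation): joint angles nearest the present ones, or None.
- env.observe(): the state.
- env.snapshot(name): name is "scene" or "top" or "wrist"; returns the picture (400x640x3 uint8, blue, green, red); there is no depth.
- env.camera_model(name): a dict with "fov_y" (degrees; the focal length in pixels is half the picture's height over the tangent of half this angle, whatever the lens; pixels are square), "cx", "cy" (the principal point, pixels), "R" (3x3) and "t" (3): a world point X has camera coordinates R X + t. Camera axes: x right, y down, z forward; pixel columns grow to the right and rows downward; lengths in m; the calibration is good to about 2 mm. A picture is of the moment at which its call begins: read the wrist's pose just before it. camera_model takes no time and is no camera call; for the wrist camera it gives the pose at the moment of the call.
A pose or a line that the arm cannot do raises env.PlanningError and nothing moves.
- env.sign_off(): hands the job in; it is judged then, once.
The state is a dict: "time_s": time; "joints": joint angles; "qd": joint speeds; "effort": joint torques, N m; "eef_pos": TCP position; "eef_rot": TCP orientation; "force": force on the tool from outside, world axes, zero at the start; "torque": the same for the moment, N m; "gripper_width": finger opening in m; "grasp_force": force on a finger pad.
Only numpy, scipy, OpenCV 4.12 (cv2) and the standard library are available. Lean on these libraries where they do the work, as an engineer would, in place of code of your own. Each camera call takes 0.05 s, during which the arm holds its last target. There are 200 camera calls.

## Working session

There is one attempt and no reset: what is moved stays moved. The work goes in short steps, each a Python script; the robot and the scene stay as the last script left them, time stands still between calls to the robot, and variables do not carry over. Pictures are saved under pics/ and viewed, at most 10 in all, crops included, and the job is handed in when it is done.

```bash
ls; mkdir -p pics
python3 - <<'E'
from plant import env
import cv2
for n in("top","scene"):
    im=env.snapshot(n); cv2.imwrite(f"pics/{n}0.png",im)
    m=env.camera_model(n); print(n,m)
print(env.observe()["time_s"])
E
```

```text
pics
top {'fov_y': 46.40097927438316, 'cx': 327.1348312937144, 'cy': 201.54494665150753, 'R': array([[ 0.02611449, -0.99960438, -0.01044553],
       [-0.98619211, -0.02405193, -0.16384938],
       [ 0.16353332,  0.01458014, -0.98643007]]), 't': array([-0.04603794,  0.56997759,  0.94402948])}
scene {'fov_y': 46.82614443108604, 'cx': 313.5061727381766, 'cy': 192.07602294464104, 'R': array([[ 0.79193426,  0.61032252,  0.01861577],
       [ 0.4181339 , -0.51983486, -0.7449401 ],
       [-0.4449766 ,  0.59772747, -0.66687157]]), 't': array([-0.43556648, -0.170178  ,  1.22896495])}
0.1
```

View pics/top0.png

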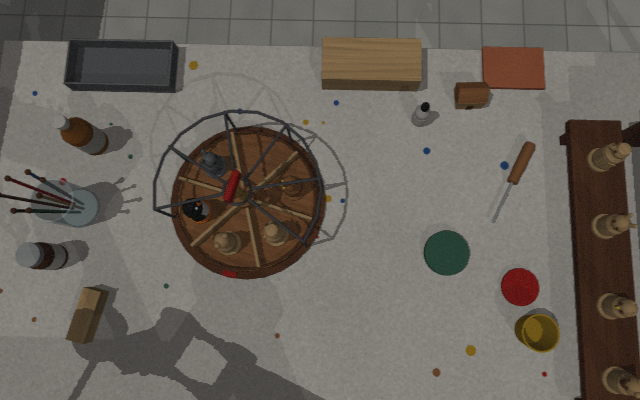

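View pics/scene0.png

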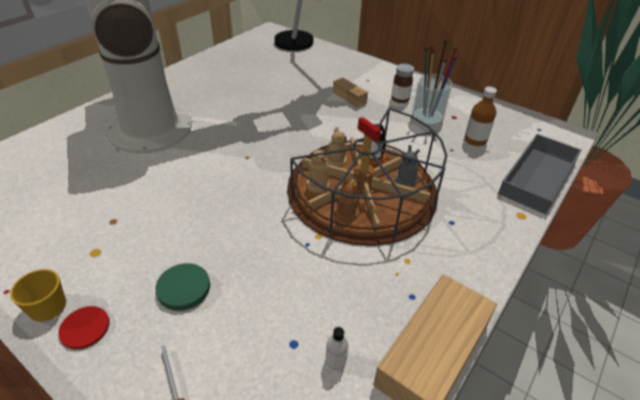

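The top view shows the deck around (247,202), the handle at (232,186), the stripe at (229,274), the black penguin at about (195,210) and the green plinth at (447,253). I'll zoom in for exact pixels.

```bash
cat > h.py <<'E'
import numpy as np, cv2
from plant import env
def ray(n,u,v,m=None):
    m=m or env.camera_model(n); f=200/np.tan(np.radians(m["fov_y"]/2))
    d=m["R"].T@np.array([(u-m["cx"])/f,(v-m["cy"])/f,1]); c=-m["R"].T@m["t"]; return c,d
def at(n,u,v,z,m=None):
    c,d=ray(n,u,v,m); return c+d*(z-c[2])/d[2]
def pix(n,X,m=None):
    m=m or env.camera_model(n); f=200/np.tan(np.radians(m["fov_y"]/2))
    p=np.atleast_2d(X)@m["R"].T+m["t"]; return p[:,:2]/p[:,2:]*f+[m["cx"],m["cy"]]
E
python3 - <<'E'
from h import *
im=cv2.imread("pics/top0.png"); c=im[100:285,145:355]
c=cv2.resize(c,None,fx=3.2,fy=3.2,interpolation=cv2.INTER_CUBIC); cv2.imwrite("pics/crop0.png",np.clip(c*1.5,0,255))
hsv=cv2.cvtColor(im,cv2.COLOR_BGR2HSV).astype(int); H,S,V=hsv[...,0],hsv[...,1],hsv[...,2]
red=((H<5)|(H>174))&(S>170)&(V>60)
n,l,st,ce=cv2.connectedComponentsWithStats(red.astype(np.uint8))
for i in range(1,n):
    if st[i,4]>8: print("red",st[i],ce[i])
g=((H>60)&(H<95)&(S>90)).astype(np.uint8)
n,l,st,ce=cv2.connectedComponentsWithStats(g)
for i in range(1,n):
    if st[i,4]>200: print("green",st[i],ce[i],at("top",*ce[i],.017))
print("handle", at("top",232,186,.18))
E
```

```text
red [223 170  16  32 221] [230.70135747 185.35746606]
red [ 501  269   38   37 1080] [519.69074074 286.75740741]
red [222 270  15   8  77] [229.12987013 273.58441558]
red [543 372   3   4  11] [543.90909091 373.63636364]
green [ 424  231   45   44 1419] [446.01479915 252.77026075] [ 0.47085612 -0.28881243  0.017     ]
handle [0.57369711 0.14294034 0.18      ][ WARN:0@0.157] global loadsave.cpp:1063 imwrite_ Unsupported depth image for selected encoder is fallbacked to CV_8U.
```

View pics/crop0.png

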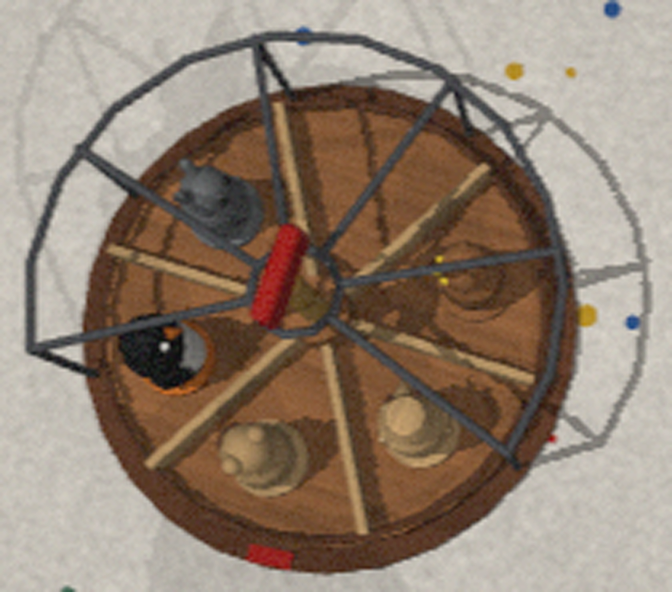

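The crop shows the handle bar, six guard upright tops, six wall ends, and the penguin in the left compartment with its foot at about (178,360). I'll fit a model to these points.

```bash
cat > fit.py <<'E'
from h import *
from scipy.optimize import least_squares
F=lambda L:np.array(L)/3.2+[145,100]-0.3
up=F([(33,350),(83,150),(258,42),(450,88),(560,255),(515,462)])
wl=F([(110,250),(280,105),(487,170),(530,380),(362,530),(152,462)])
P=lambda x,y,r,a,z:np.array([x+r*np.cos(np.radians(a)),y+r*np.sin(np.radians(a)),z])
m=env.camera_model("top")
def model(p):
    x,y,s,d,rw,ho=p   # s: stand yaw, d: deck yaw offset of wall 0
    a=[s+180-ho-k*(360-2*ho)/5 for k in range(6)]
    A=[P(x,y,.165,t,.124) for t in a]
    B=[P(x,y,rw,d-60*k,.044) for k in range(6)]
    C=[P(x,y,.170,s+180,.007),[x,y,.176]]
    return pix("top",np.array(A+B+C),m)
obs=np.vstack([up,wl,[[229.1,273.6],[230.7,185.4]]])
r=least_squares(lambda p:(model(p)-obs).ravel(),[.55,.13,0,75,.145,65],loss="soft_l1",x_scale=[.01,.01,1,1,.01,1])
print(np.round(r.x,4)); print(np.round(r.fun.reshape(-1,2),1))
x,y,s,d,rw,ho=r.x
pf=at("top",*F([(178,362)])[0],.024); v=pf[:2]-[x,y]
print("penguin foot",pf,np.hypot(*v),np.degrees(np.arctan2(v[1],v[0])), "cam",-m["R"].T@m["t"])
h=F([(292,232),(265,322)]); e=[at("top",*q,.18) for q in h]; w=e[0]-e[1]; print("bar yaw",np.degrees(np.arctan2(w[1],w[0])),"len",np.hypot(*w[:2]), "walls mod60",(d-30)%60)
E
python3 fit.py
```

```text
[  0.5749   0.1444 -11.1719  73.8743   0.1475  64.7233]
[[-0.4  0.1]
 [-0.5 -0.2]
 [-0.2 -0.6]
 [ 1.9 -1.8]
 [ 0.7 -0.3]
 [-2.7 -1.5]
 [ 1.2 -0.2]
 [ 0.1  0.6]
 [-0.6 -0.1]
 [ 0.1  0.1]
 [ 0.1  0.7]
 [-0.5  0.5]
 [-0.6  3.1]
 [ 1.   0.3]]
penguin foot [0.54321447 0.24321443 0.024     ] 0.10375574810880078 107.80493916873898 cam [ 0.40892939 -0.04607475  1.02412865]
bar yaw -13.16138608739885 len 0.05472748530534132 walls mod60 43.87426912369489
```

Run:
```python
from h import *
for y0 in(-16,164,-196):
    for yw in(y0,y0+65):
        q=env.ik([.575,.144,.171],[180,0,yw]); print(yw,None if q is None else np.round(q,1))
env.move_ptp([.545,.144,.31],[180,0,-16]); 
m=env.camera_model("wrist"); im=env.snapshot("wrist"); cv2.imwrite("pics/w1.png",im)
import pickle; pickle.dump(m,open("w1.pkl","wb"))
o=env.observe(); print(o["time_s"],o["eef_pos"],o["joints"],o["force"]); print(-m["R"].T@m["t"])
```

```text
-16 [  2.4  14.9  92.4  -0.   72.8 108.4]
49 [ 2.4 14.9 92.4 -0.  72.8 43.4]
164 [  2.4  14.9  92.4   0.   72.8 -71.6]
229 [   2.4   14.9   92.4    0.    72.8 -136.6]
-196 [  2.4  14.9  92.4   0.   72.8 -71.6]
-131 [   2.4   14.9   92.4    0.    72.8 -136.6]
2.1 [0.54472715 0.14467788 0.30988669] [2.58635002e+00 5.12524226e+00 8.75382832e+01 9.48523909e-03
 8.73503615e+01 1.08500357e+02] [0.41714191 0.11935445 0.34194875]
[0.61764581 0.1240088  0.44839455]
```

View pics/w1.png

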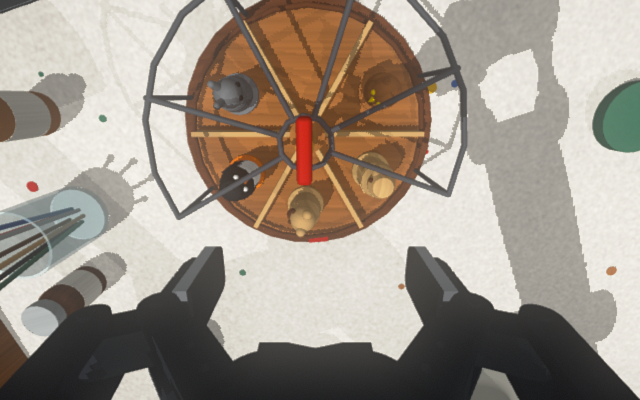

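The wrist view shows the bar from about (305,118) to (305,184), walls ending at (192,134) and (424,134), the stripe at (318,240), uprights at (147,98), (179,216), (448,193) and (457,68), and the penguin at about (240,178).

```bash
cat > fit2.py <<'E'
from h import *
import pickle
from scipy.optimize import least_squares
m=pickle.load(open("w1.pkl","rb")); im=cv2.imread("pics/w1.png")
hsv=cv2.cvtColor(im,cv2.COLOR_BGR2HSV).astype(int); H,S,V=hsv[...,0],hsv[...,1],hsv[...,2]
red=(((H<5)|(H>174))&(S>180)&(V>80)).astype(np.uint8)
n,l,st,ce=cv2.connectedComponentsWithStats(red)
for i in range(1,n):
    if st[i,4]>15: print(st[i],ce[i])
i=[k for k in range(1,n) if st[k,3]>50][0]
c=cv2.minAreaRect(cv2.findContours((l==i).astype(np.uint8),0,2)[0][0]); print(c)
P=lambda x,y,r,a,z:np.array([x+r*np.cos(np.radians(a)),y+r*np.sin(np.radians(a)),z])
B=lambda x,y,d:np.array([[x,y,0]+np.array([sx*.03*np.cos(d)-sy*.007*np.sin(d),sx*.03*np.sin(d)+sy*.007*np.cos(d),z]) for sx in(-1,1) for sy in(-1,1) for z in(.152,.182)])
# bar: match silhouette bounding box of the 8 corners in the picture
bb=st[i]; ob=np.array([bb[0],bb[1],bb[0]+bb[2],bb[1]+bb[3]])-.5
up=np.array([(147,98),(179,216),(448,193),(457,68)]); wl=np.array([(192,134),(424,134),(257,226),(363,226),(371,23)])
def f(p):
    x,y,s,d,rw=p
    q=pix("w",B(x,y,np.radians(d)),m)
    r1=np.r_[q.min(0),q.max(0)]-ob
    a=[s+180-65-k*46 for k in(1,0,5,4)]
    r2=pix("w",np.array([P(x,y,.165,t,.124) for t in a]),m)-up
    w=[d+90,d-90,d+150,d+210,d-30]
    r3=pix("w",np.array([P(x,y,rw,t,.044) for t in w]),m)-wl
    return np.r_[r1*2,r2.ravel()*.5,r3.ravel()]
r=least_squares(f,[.575,.144,-11,-16,.147],loss="soft_l1",x_scale=[.01,.01,1,1,.01])
print(np.round(r.x,4),np.round(r.fun,1))
x,y,s,d,_=r.x
stp=at("w",318,240,.008,m)[:2]-[x,y]; print("stripe ang",np.degrees(np.arctan2(stp[1],stp[0]))-180)
org=((H>5)&(H<14)&(S>215)&(V>170)).astype(np.uint8); 
cv2.imwrite("pics/c2.png",cv2.resize(im[130:220,200:320],None,fx=5,fy=5,interpolation=cv2.INTER_CUBIC))
E
python3 fit2.py
```

```text
[296 116  16  69 999] [303.77077077 150.01401401]
((303.5, 150.0), (15.0, 68.0), 0.0)
[  0.5759   0.1455 -10.7225 -15.9073   0.1489] [-0.1 -1.7  2.2  2.4 -0.  -0.1  0.2  0.4  0.1  0.5  0.2 -0.1  0.2 -0.1
 -0.8 -0.1 -1.4  0.3 -1.9  0.3 -0.3 -0.7]
stripe ang -11.09305257912925
```

View pics/c2.png

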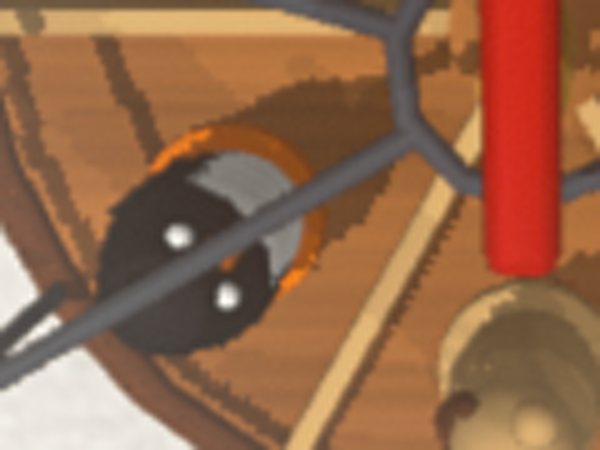

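The foot's orange arc runs through the crop points (165,155), (225,125), (325,215) and (290,288). I'll fit its circle, then grip the handle and turn.

Run:
```python
from h import *
import pickle
from scipy.optimize import least_squares
m=pickle.load(open("w1.pkl","rb"))
px=np.array([(160,158),(225,125),(300,165),(325,215),(290,290)])/5+[200,130]
W=np.array([at("w",u,v,.028,m)[:2] for u,v in px])
r=least_squares(lambda c:np.hypot(*(W-c).T)-.026,W.mean(0)); print(r.x,r.fun*1e3)
v=r.x-[.5755,.145]; a=np.degrees(np.arctan2(v[1],v[0])); print(np.hypot(*v),a)
turn=169-a; print("turn",turn)
p=[.5755,.145]; d=-15.9
env.move_ptp([*p,.25],[180,0,d]); env.move_straight([*p,.172])
env.gripper_to(.03); o=env.observe(); print(o["force"],o["gripper_width"])
env.gripper_to(0.0)
o=env.observe(); print(o["time_s"],o["eef_pos"],o["force"],o["torque"],o["gripper_width"],o["grasp_force"])
pickle.dump((d,turn,p),open("s.pkl","wb"))
```

```text
[0.54482295 0.24423622] [-0.68803582  0.5598523  -0.70267837  0.30038785 -0.40879111]
0.10386966991969715 107.17803340583109
turn 61.82196659416891
[-0.56965856  0.56269881 -0.58735011] 0.029736415396135772
4.0 [0.5757017  0.14574279 0.17222751] [1.20430352 4.05590945 0.22412304] [ 0.59103121 -0.09424845  0.02557244] 0.012340714801960938 60.368133187294006
```

Run:
```python
from h import *
import pickle
d,turn,p=pickle.load(open("s.pkl","rb"))
pos=[*p,.172]
for k in range(1,9):
    env.move_ptp(pos,[180,0,d+turn*k/8])
    o=env.observe(); print(round(o["time_s"],2),o["eef_rot"][2],np.round(o["force"],1),np.round(o["torque"],2),o["gripper_width"])
im=env.snapshot("top"); cv2.imwrite("pics/t2.png",cv2.resize(im[100:285,145:355],None,fx=3.2,fy=3.2,interpolation=cv2.INTER_CUBIC))
env.gripper_to(.05); env.move_straight([*p,.26])
env.move_ptp([.50,.145,.31],[180,0,d+turn])
m=env.camera_model("wrist"); im=env.snapshot("wrist"); cv2.imwrite("pics/w3.png",im)
pickle.dump(m,open("w3.pkl","wb")); print(env.observe()["time_s"], -m["R"].T@m["t"])
```

```text
4.26 -8.223633352682572 [0.8 5.9 1.3] [ 0.72 -0.14  0.  ] 0.012275787192503712
4.52 -0.4931749842116296 [1.4 5.2 0.3] [ 0.82 -0.14 -0.02] 0.012287397084494904
4.78 7.236648748312392 [0.5 5.9 0.8] [ 0.92 -0.13  0.03] 0.0122842407899588
5.03 14.960735415110378 [1.1 6.8 0.4] [ 0.84 -0.21  0.05] 0.012131635218066598
5.29 22.693470613024367 [0.9 6.6 0.6] [ 1.04 -0.2   0.02] 0.012194504234994193
5.55 30.420998166080736 [1.6 6.5 0.4] [ 1.04 -0.17  0.1 ] 0.0123779075424313
5.81 38.15083614594642 [0.3 7.8 0.5] [ 1.16 -0.18  0.03] 0.01234174863802726
6.07 45.879905794833924 [1.1 8.  0.8] [ 1.22 -0.1   0.03] 0.012348885261194532
7.8 [0.55249878 0.19892232 0.4478426 ]
```

View pics/w3.png

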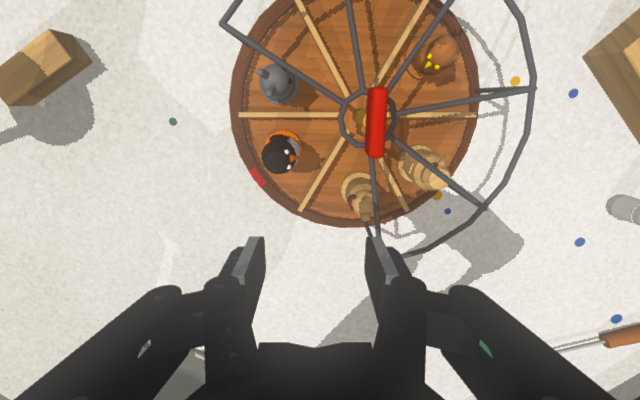

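The penguin is now near the opening's middle, at about (282,150), just inside the stripe at (258,177). I'll look straight down on it in the grasp yaw.

Run:
```python
from h import *
import pickle
env.move_ptp([.54,.152,.29],[180,0,169])
m=env.camera_model("wrist"); im=env.snapshot("wrist"); pickle.dump(m,open("w4.pkl","wb")); cv2.imwrite("pics/w4full.png",im)
u,v=pix("w",[.4734,.1648,.05],m)[0]; print(u,v, -m["R"].T@m["t"],env.observe()["time_s"])
u0,v0=int(np.clip(u-80,0,480)),int(np.clip(v-60,0,280)); print(u0,v0)
cv2.imwrite("pics/c4.png",cv2.resize(im[v0:v0+120,u0:u0+160],None,fx=5,fy=5,interpolation=cv2.INTER_CUBIC))
```

```text
314.32867296466526 101.6547771053042 [0.4672659  0.1663077  0.42826533] 9.7
234 41
```

View pics/c4.png

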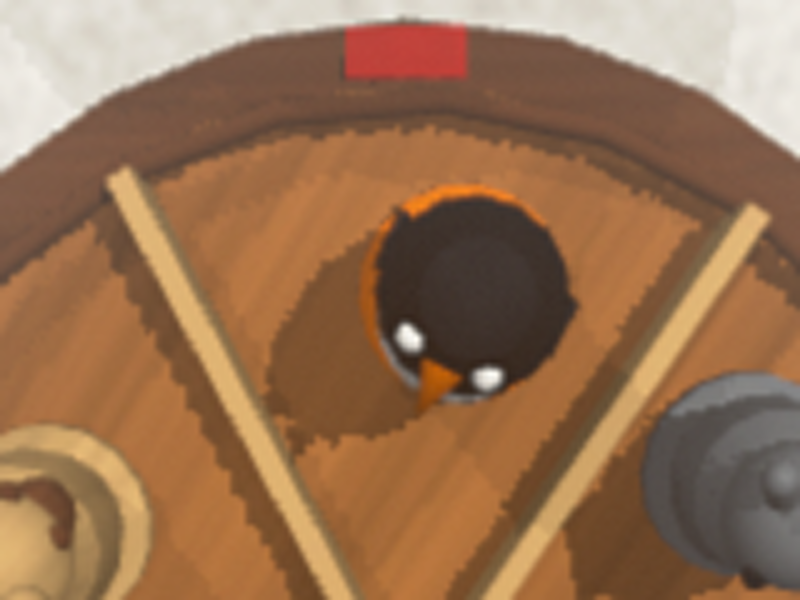

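The crop shows the stripe centre at (407,52), wall ends at (125,178) and (757,212), the foot's left edge at x=361 and top edge at y=185, and the beak facing the axis. Next, the angles.

Run:
```python
from h import *
import pickle
from scipy.optimize import least_squares
m=pickle.load(open("w4.pkl","rb"))
G=lambda a,b,z:at("w",234+a/5,41+b/5,z,m)[:2]
A=np.array([.5755,.145]); ang=lambda X:np.degrees(np.arctan2(*(X-A)[::-1]))
print("stripe",ang(G(407,78,.008)),ang(G(407,26,.008)),np.hypot(*(G(407,26,.008)-A)))
print("walls",ang(G(125,178,.044)),ang(G(757,212,.044)),np.hypot(*(G(757,212,.044)-A)))
W=np.array([G(*q,.028) for q in[(361,290),(385,218),(425,192),(470,184),(510,192)]])
r=least_squares(lambda c:np.hypot(*(W-c).T)-.026,W.mean(0)); print("foot",r.x,r.fun*1e3,ang(r.x),np.hypot(*(r.x-A)))
hd=np.array([G(*q,.09) for q in[(475,290)]]); print("head",hd)
```

```text
stripe 168.52449278667942 168.55843894239268 0.16925779868549548
walls -164.99491798197514 135.24606955579537 0.14958507977203955
foot [0.47466192 0.18044918] [-0.31556727  0.57155567 -0.17778359 -0.32250496  0.12585995] 160.63109931389607 0.10688762082134903
head [[0.4730695  0.18050966]]
```

The penguin lags 8° behind the middle because it slid a little during the stepped turn. I'll grip again and turn slowly by another 7.5°.

Run:
```python
from h import *
import pickle
p=[.5755,.145]; d=45.6
env.gripper_to(.05)
env.move_ptp([*p,.26],[180,0,d]); env.move_straight([*p,.172]); env.gripper_to(0)
print(env.observe()["time_s"])
env.move_straight([*p,.1735],[180,0,d+7.5],velocity=.001)
o=env.observe(); print(o["time_s"],o["eef_rot"],o["force"])
env.sleep(.2); env.gripper_to(.05); env.move_straight([*p,.26])
env.move_ptp([.54,.152,.29],[180,0,169])
m=env.camera_model("wrist"); im=env.snapshot("wrist"); pickle.dump(m,open("w5.pkl","wb"))
print(env.observe()["time_s"])
cv2.imwrite("pics/c5.png",cv2.resize(im[41:161,234:394],None,fx=5,fy=5,interpolation=cv2.INTER_CUBIC))
```

```text
12.925
13.575 [-1.79881598e+02 -7.00030290e-02  5.31110947e+01] [-1.99967376  5.50185273 -0.51070777]
16.75
```

View pics/c5.png

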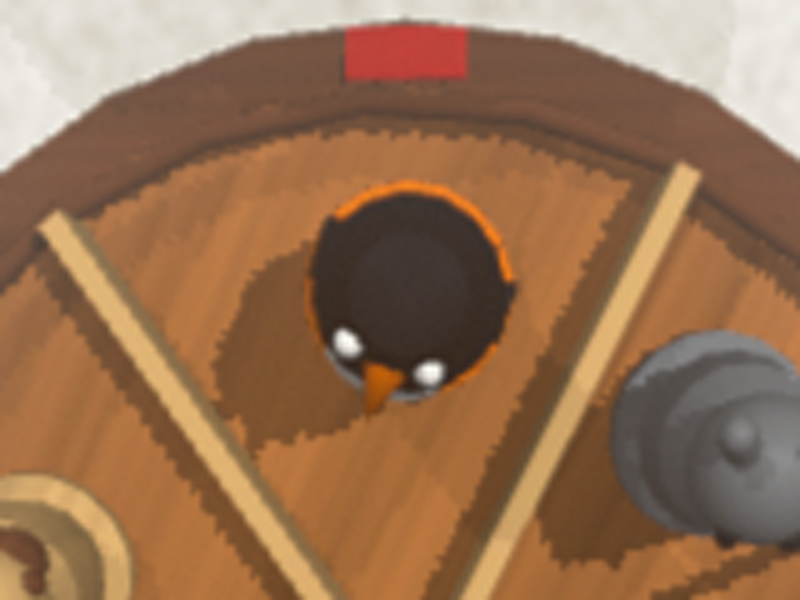

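The penguin now stands at (410,285), in line with the stripe at (407,52). Next I'll grasp it tangentially, because the beak faces the axis, and lift.

Run:
```python
from h import *
import pickle
m=pickle.load(open("w5.pkl","rb"))
G=lambda a,b,z:at("w",234+a/5,41+b/5,z,m)[:2]
A=np.array([.5755,.145]); c=G(410,285,.028); print(c,np.degrees(np.arctan2(*(c-A)[::-1])),np.hypot(*(c-A)),G(410,285,.09))
env.gripper_to(.066)
env.move_ptp([*c,.21],[180,0,169]); env.move_straight([*c,.078],velocity=.1)
o=env.observe(); print(o["force"])
env.gripper_to(0); o=env.observe(); print(o["gripper_width"],o["grasp_force"],o["force"],o["time_s"])
env.move_straight([*c,.26],velocity=.12); o=env.observe(); print(o["gripper_width"],o["grasp_force"],o["eef_pos"],o["time_s"])
pickle.dump(c,open("c.pkl","wb"))
# carry over to near the plinth, look
env.move_ptp([.45,-.13,.26],[180,0,169]); env.move_ptp([.56,-.30,.26],[180,0,169])
m=env.camera_model("wrist"); im=env.snapshot("wrist"); cv2.imwrite("pics/w6.png",im); pickle.dump(m,open("w6.pkl","wb"))
hsv=cv2.cvtColor(im,cv2.COLOR_BGR2HSV).astype(int); H,S,V=hsv[...,0],hsv[...,1],hsv[...,2]
g=((H>60)&(H<95)&(S>90)).astype(np.uint8); n,l,st,ce=cv2.connectedComponentsWithStats(g)
for i in range(1,n):
    if st[i,4]>200: print("green",st[i],ce[i],at("w",*ce[i],.018,m))
o=env.observe(); print(o["gripper_width"],o["time_s"])
```

```text
[0.46969776 0.16758482] 167.95033941872813 0.10818590002991325 [0.46929693 0.1673902 ]
[ 0.04310911 -0.77816618  0.0962884 ]
0.03853972598419863 60.05307703278959 [-0.71922106  0.39080884  5.34699514] 19.4
0.03813175782580066 60.23388767614961 [0.46923286 0.16753187 0.25909858] 21.0667
0.038267967093341515 23.0833
```

View pics/w6.png

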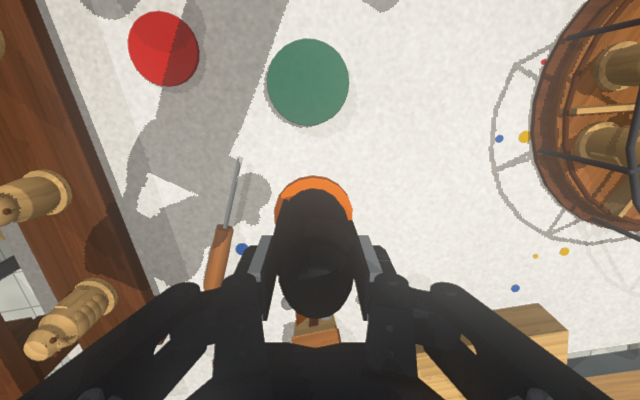

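The penguin is held, with its foot edge at (313,177), and the plinth's top centre is at about (308,82).

Run:
```python
from h import *
import pickle
m=pickle.load(open("w6.pkl","rb")); im=cv2.imread("pics/w6.png")
a=im.astype(int); g=((a[...,1]-a[...,2]>35)).astype(np.uint8); n,l,st,ce=cv2.connectedComponentsWithStats(g)
i=1+np.argmax(st[1:,4]); print(st[i],ce[i]); ct=at("w",*ce[i],.0175,m); print(ct)
o=env.observe(); t=np.array(o["eef_pos"])
# foot far edge in picture: foot top plane z = t_z-.058+.008
e=at("w",313,177,t[2]-.050,m); u=np.array([np.cos(np.radians(169)),np.sin(np.radians(169))])
print("foot centre ahead of TCP along tool x (mm)",1e3*((e-t)[:2]@u-.026), t,o["eef_rot"])
```

```text
[ 268   39   80   86 5370] [307.56201117  81.47094972]
[ 0.47001233 -0.28886675  0.0175    ]
foot centre ahead of TCP along tool x (mm) -0.2920894587182185 [ 0.56010216 -0.29823461  0.26031199] [ 1.79970693e+02 -5.59055070e-03  1.69099136e+02]
```

Run:
```python
from h import *
c=[.4703,-.2888]
env.move_ptp([*c,.16],[180,0,169]); env.sleep(.3); f0=np.array(env.observe()["force"]); print(f0)
env.move_straight([*c,.081],velocity=.08)
z=.081
while z>.072:
    z-=.001; env.move_straight([*c,z],velocity=.02); env.sleep(.1); o=env.observe(); f=np.array(o["force"])-f0
    print(round(z,4),o["eef_pos"][2],f[2])
    if abs(f[2])>3: break
env.gripper_to(.066); env.sleep(.2)
env.move_straight([*c,.22],velocity=.1)
env.move_ptp([.52,-.298,.29],[180,0,169]); m=env.camera_model("wrist"); im=env.snapshot("wrist"); s=env.snapshot("scene")
cv2.imwrite("pics/fin.png",np.hstack([cv2.resize(im[0:240,200:440],(400,400)),s[200:400,80:280].repeat(2,0).repeat(2,1)]))
print(env.observe()["time_s"],pix("w",[[*c,.018]],m))
```

```text
[-0.37112004 -0.42135962 -0.72401573]
0.08 0.08018124254135045 -0.44064705092361567
0.079 0.07896165161483246 0.1832028235682639
0.078 0.0779543161739098 0.4826514089953711
0.077 0.07717986196138442 1.2034453906260565
0.076 0.07705275296051174 7.360630159915423
29.5917 [[314.26423786 114.45676701]]
```

View pics/fin.png

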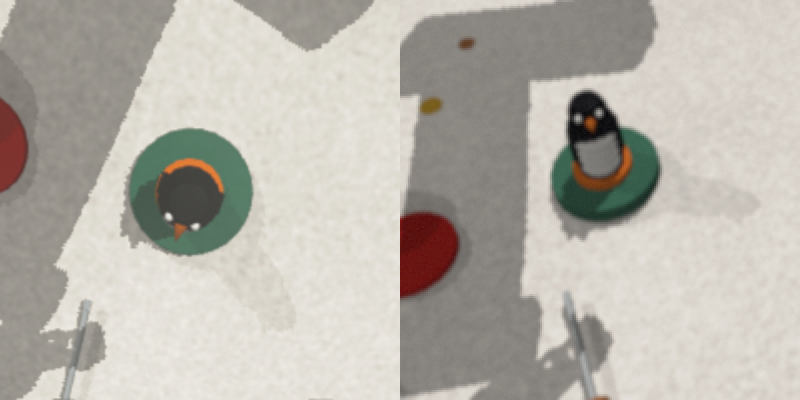

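The penguin stands upright and centred on the plinth, and the gripper is clear. Foot at (190,191) in the left crop, plinth at (191,191).

```bash
python3 -c "
from plant import env
print(env.sign_off())"
```

```text
the job is handed in; nothing more can be done
None
```

I turned the table until the penguin stood in the middle of the guard's opening, let go of the handle, stood the penguin upright in the middle of the green plinth, and handed the job in at about 30 s; no verdict came back.

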